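# Open the double-door dust cabinet on the watch bench

## Task

Open both doors of the white dust cabinet wide, about square to its front. Open the right-hand door with the blue overlapping strip first; then, on the left-hand door, ease the red T-grip of its spring bolt straight up until you feel it meet its stop, without yanking it against the stop, give it a quarter turn either way so that it stays up by itself when you let go, and swing that door open too. Leave the loose things on the bench and on the cabinet where they are.

Things in the scene. Friction and masses are not known exactly. Their poses are not given: they have to be found in the camera images.
- cabinet: White steel cabinet fixed on the bench, 410 mm wide (y), 200 mm high, 200 mm deep behind its front plane; a 30 mm high grey sill reaches 55 mm ahead of it. Origin: on the bench under the middle of the front plane; its -x points out of the front to the robot, z up. Seen from the robot the right-hand half (-y) is the active door, the left-hand half (+y) the passive door.
- active (a joint): Right-hand (active) door, vertical hinge at y = -200 mm in the cabinet's front plane; 0 shut (it may start slightly ajar, up to 0.08), grows as it swings out towards the robot, 1.57 square, stops at 1.75 rad. No latch; the stiff hinge stays where it is left (0.12 N m of friction). Panel 15 mm thick, top 200 mm above the bench.
- strip (a point): Middle of the top lip of the blue overlapping strip on the active door's free edge, 254 mm above the bench. The strip stands 55 mm ahead of the front plane and reaches 55 mm past the middle over the other door; its lip covers the bolt's T-grip while this door is shut.
- active_handle (a point): Grasp point on the active door's pull: an upright round steel bar, 12 mm thick, 35 mm clear of the door's face, running up to 255 mm above the bench. The point is 230 mm above the bench on the bar's axis (above the door's top, so it can be pinched from above), 125 mm along the door from the hinge axis and 52 mm ahead of it.
- active_hinge (a point): Point on the active door's hinge axis, 230 mm above the bench.
- passive (a joint): Left-hand (passive) door, hinged on a vertical axis at y = +200 mm of the cabinet's front plane; 0 shut, grows as it swings out towards the robot, 1.57 square, stops at 1.75 rad. Held shut by its bolt in the sill; once free it stays where it is left (about 0.12 N m of friction).
- passive_handle (a point): Grasp point on the passive door's pull: the same bar as on the other door, 230 mm above the bench, 80 mm along the door from its hinge axis and 52 mm ahead of it.
- passive_hinge (a point): Point on the passive door's hinge axis, 230 mm above the bench.
- bolt_grip (a point): Centre of the red T-grip of the passive door's bolt: a bar 50 mm long (its own y axis, along the door while the bolt is down), 12 mm wide, 26 mm high, its centre then 232 mm above the bench, 26 mm ahead of the front plane, 28 mm from the middle on the passive side. Below it a rod runs through a steel housing on the door (top 190 mm above the bench) into a keeper on the sill.
- bolt (a joint): Lift of the bolt in m, 0 down. A spring and its weight hold it down with 5 to 9 N; the rod leaves its keeper after 10 mm. In the housing a cross key must clear a ledge before the grip can turn; a hard stop follows 6 mm above that. The stop's height differs on every cabinet (18 to 42 mm of lift) and cannot be seen: feel for it. More than 40 N against it counts as yanking.
- bolt_turn (a joint): Turn of the T-grip in rad about the vertical, 0 along the door. Once lifted clear it turns 1.65 rad either way with slight friction and stays where it is left; lower down it has only 0.3 rad of play. Turned well away from 0, the key rests on the ledge and the bolt stays up, about 6 mm below its stop; not turned, it springs down again when let go.
- tweezers: Steel tweezers, 120 mm long, 8 mm high, loose on the green mat in front of the cabinet; the doors pass 37 mm above the mat. Bystander.
- holder: Grey movement holder, 90 x 60 x 44 mm, loose at the right. Bystander.
- loupe: Black eye loupe, 38 mm across, 36 mm high, loose on the cabinet's top. Bystander.
- jar: Jar, 48 mm across, 60 mm high, loose on the cabinet's top. Bystander.
- cleaner: Bottle, 60 mm across, 150 mm high, at the right rear. Bystander.
- driver: Screwdriver, 150 mm long, lying at the right front. Bystander.

How it is judged:
By the outcome, as a careful person would: the job done as asked, in the order asked, and still so for the second after the job is handed in, with the robot touching nothing.
It also fails if it takes over 72 s, if anything falls off the work surface, if the arm or the gripper's body presses on something with over 40 N, if the wrist force passes 120 N, or if a joint passes its speed limit or range.

## Robot

A 7-joint arm with a two-finger parallel gripper is mounted at the origin on the work surface. World frame = base frame: x ahead of the robot, y to its left, z up, the work surface at z = 0. Lengths are in m, angles in rad, forces in N, time in s.
With the tool pointing down it reaches from about 0.4 to 0.9 m from the base axis. Payload 5.5 kg.
Tool frame: the origin (TCP) lies at the very end of the fingers, on their centre line; the grasp point (between the pads) lies 19 mm behind it; z points along the fingers, y is the line along which they close (so a half turn about z gives the same grasp; the last joint's range is limited). The gripper opens to 85 mm and grips with 20 to 120 N. Pads are 22 mm wide; open, the fingers measure 114 mm over their backs; the gripper's body (76 mm by 85 mm) begins 54 mm behind the grasp point. The pads swing forward as they close: fully open they stand 13 mm farther back than shut.
Start: joints at [1.395, 0.501, -0.427, 1.55, 0.221, 1.138, -0.21], TCP at [0.276, -0.588, 0.231] pointing down, gripper open.
Joint ranges: [-2.88, 2.88], [-0.31, 2.03], [-1.54, 1.56], [0.2, 2.42], [-1.41, 4.55], [0.19, 2.02], [-2.57, 2.57]. Speed limits (rad/s): [2.57, 2.57, 3.14, 3.14, 3.14, 3.14, 3.14].

## Interface

Orientations are given as [roll, pitch, yaw] about the fixed x, y, z axes, in that order (R = Rz(yaw) Ry(pitch) Rx(roll)).
In Python, from plant import arm, eyes gives the robot as it stands.
- The arm moves only by the tool jog_arm, never from a script. Its arguments are lists of equal length, an entry for each row: "dp": the shift along the world's x, y, z in mm, a list of three; "twist": the turn, a rotation vector about the world's x, y, z in rad, a list of three; "grip": the opening, from -1 (shut) to 1 (fully open). A call has 1 to 10 rows; each row is the pose to reach, as a shift and turn from the pose commanded when the call began; what a row does not reach only later rows make up. A row lasts 1/10 s, in which the tool goes at most 50 mm and 8.59 degrees, less where a joint would pass 70% of its speed; a pose out of reach is approached as far as the arm can. A call with a gripper value outside its range is refused whole. The fingers move at their own pace and stop on an object; the grip force is fixed at half the most. Time passes only in rows, so rows that repeat a pose let the fingers close. It gives the time, the measured TCP pose, the force, the opening and the grip force at its end, in the units of the state.
- arm.get_state(): the state, without advancing time (a new reading comes with each control period).
- eyes.camera(name): name is "scene" or "top" or "wrist"; returns a dict with "frame" (420x560x3 uint8, blue, green, red), "K" (3x3 intrinsics, pixels), "rvec" (rotation vector, rad) and "tvec" (3), from world to camera coordinates, as OpenCV has them; the wrist camera has in their place "tool_from_camera" (4x4, takes a point from camera to tool coordinates, whose origin is the TCP and whose axes are the flange's). Camera axes: x right, y down, z forward; pixel columns grow to the right and rows downward; lengths in m; the calibration is good to about 2 mm. A picture is of the moment at which its call begins: read the wrist's pose just before it. There is no depth.
- arm.job_done(): hands the job in; it is judged then, once.
The state is a dict: "time": time; "q": joint angles; "qd": joint speeds; "joint_torque": joint torques, N m; "eef_pos": TCP position; "tool_rot": TCP orientation; "wrist_force": force on the tool from outside, world axes, zero at the start; "torque": the same for the moment, N m; "finger_gap": opening from 0.0 (shut) to 1.0 (fully open); "finger_force": force on a finger pad.
Only numpy, scipy, OpenCV 4.12 (cv2) and the standard library are available. Lean on these libraries where they do the work, as an engineer would, in place of code of your own. Each camera call takes 0.05 s, during which the arm holds its last target. There are 200 camera calls.

## Working session

There is one attempt and no reset: what is moved stays moved. The work goes in short steps, Python scripts to look and compute and a tool call to move; the robot and the scene stay as the last step left them, time stands still between calls to the robot, and variables do not carry over. Pictures are saved under pics/ and viewed, at most 10 in all, crops included, and the job is handed in when it is done.

Besides the shell and the picture viewer there is one more tool, called as name(argument=value, ...) on one line, values as JSON. jog_arm: Moves the arm, as the interface text tells. Its arguments: {"type":"object","properties":{"dp":{"type":"array","items":{"type":"array","items":{"type":"number"}}},"twist":{"type":"array","items":{"type":"array","items":{"type":"number"}}},"grip":{"type":"array","items":{"type":"number"}}},"required":["dp","twist","grip"]}

```bash
ls; mkdir -p pics; cat > h.py <<'E'
import numpy as np, cv2
from plant import arm, eyes
def cam(n):
    c=eyes.camera(n); return c
def ray(c,u,v):
    R=cv2.Rodrigues(np.array(c['rvec'],float))[0]; t=np.array(c['tvec'],float).ravel()
    d=R.T@np.linalg.inv(np.array(c['K']))@np.array([u,v,1.]); return -R.T@t, d
def onz(c,u,v,z):
    o,d=ray(c,u,v); return o+d*(z-o[2])/d[2]
def proj(c,P):
    return cv2.projectPoints(np.array(P,float).reshape(-1,3),np.array(c['rvec'],float),np.array(c['tvec'],float),np.array(c['K'],float),None)[0].reshape(-1,2)
E
python3 - <<'E'
from h import *
import pickle
s=arm.get_state(); print(s)
a={n:cam(n) for n in('scene','top')}
pickle.dump(a,open('a.pkl','wb'))
for n in a: cv2.imwrite(f'pics/{n}0.png',a[n]['frame']); print(n,ray(a[n],280,210))
E
```

```text
pics
{'time': 0.0, 'q': array([ 1.39516911,  0.50187132, -0.42677297,  1.55143457,  0.22076583,
        1.13829787, -0.21030852]), 'qd': array([ 0.00149155, -0.00109242,  0.00051306, -0.0004148 ,  0.00010696,
        0.00252532, -0.00125265]), 'joint_torque': array([ 1.03532786e-04, -5.69539011e+01, -5.81633091e+00, -2.80941510e+01,
        1.06416040e-02,  1.20787381e-02,  2.47548098e-05]), 'eef_pos': array([ 0.27583765, -0.58780736,  0.23024943]), 'tool_rot': array([-3.13963117e+00, -9.62473676e-05,  4.38840046e-01]), 'wrist_force': array([-0.36751211,  0.1968592 ,  0.1583603 ]), 'torque': array([-0.05486616,  0.01219037, -0.01488599]), 'finger_force': 0.0, 'finger_gap': 0.9991832288571189}
scene (array([ 0.83332114, -0.09976283,  1.09102235]), array([-0.33288787, -0.02220424, -0.94271163]))
top (array([ 0.30728459, -0.127738  ,  1.15628811]), array([ 0.21323551, -0.02265716, -0.97674025]))
```

View pics/scene0.png

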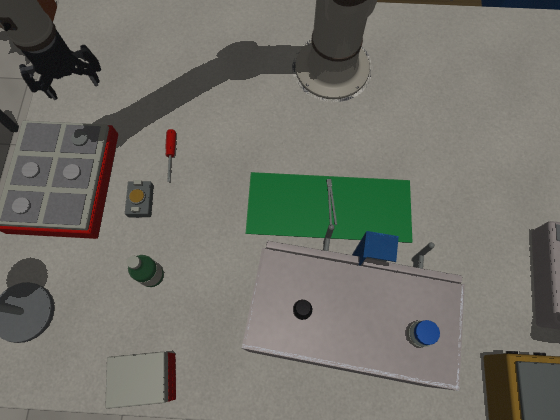

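View pics/top0.png

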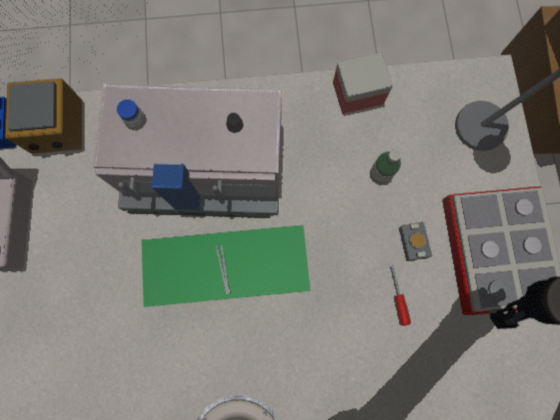

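The scene view shows the robot at the top, with the cabinet top at roughly (245–462, 241–387). The blue strip is at (378,247) and the pulls are at (330,235) and (425,252). In the top view the cabinet is at (97–281, 87–181), the strip lip at (170,177) and the tweezers at (224,270). I'll zoom in for the corners.

```bash
python3 - <<'E'
from h import *
import pickle
a=pickle.load(open('a.pkl','rb'))
t=cv2.resize(a['top']['frame'][75:225,85:295],None,fx=3.8,fy=3.8,interpolation=cv2.INTER_CUBIC)
cv2.imwrite('pics/t1.png',t)
s=cv2.resize(a['scene']['frame'][160:400,235:475],None,fx=2.5,fy=2.5,interpolation=cv2.INTER_CUBIC)
cv2.imwrite('pics/s1.png',s)
E
```

```text
(no output)
```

View pics/t1.png

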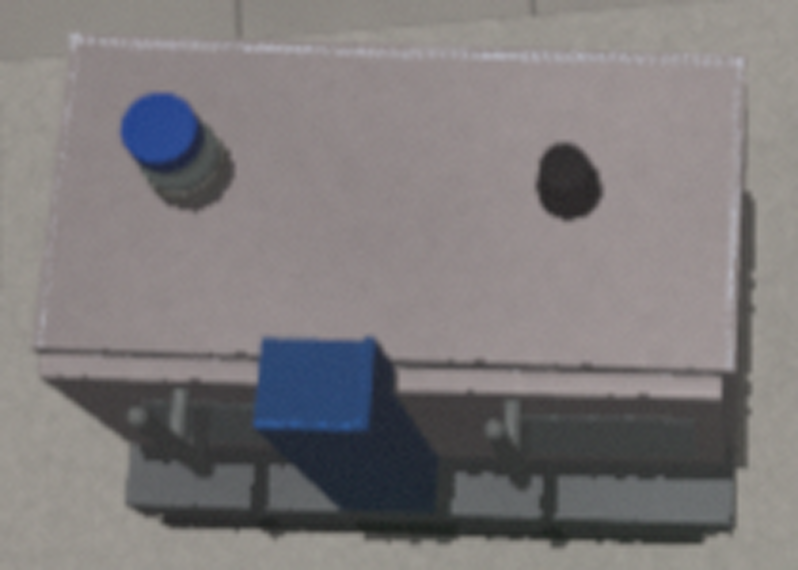

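View pics/s1.png

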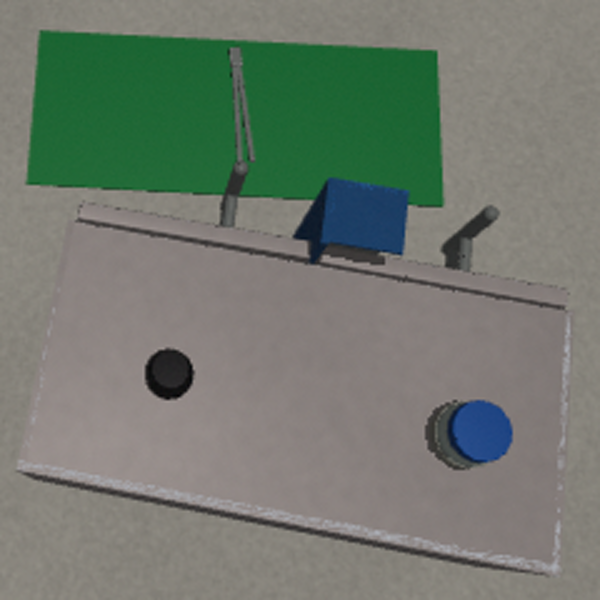

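Corners in the top crop are (72,36), (743,62), (733,371) and (38,349), with bar tops at (137,416) and (496,430). In the scene crop the corners are (568,305), (75,225), (20,467) and (557,573), with bar tops at (491,212) and (240,168).

```bash
python3 - <<'E'
from h import *
import pickle
from scipy.optimize import least_squares
a=pickle.load(open('a.pkl','rb'))
T=lambda p:(p[0]/3.8+85-.37,p[1]/3.8+75-.37); S=lambda p:(p[0]/2.5+235-.3,p[1]/2.5+160-.3)
t,s=a['top'],a['scene']
cor={'FL':((38,349),(568,305)),'FR':((733,371),(75,225)),'BL':((72,36),(557,573)),'BR':((743,62),(20,467))}
loc={'FL':(0,.205),'FR':(0,-.205),'BL':(.2,.205),'BR':(.2,-.205)}
A=[];B=[]
for k,(p,q) in cor.items():
    P=onz(t,*T(p),.2);Q=onz(s,*S(q),.2);print(k,P.round(4),Q.round(4)); A.append((P+Q)[:2]/2);B.append(loc[k])
A=np.array(A);B=np.array(B)
f=lambda x:((np.c_[np.cos(x[2])*B[:,0]-np.sin(x[2])*B[:,1]+x[0],np.sin(x[2])*B[:,0]+np.cos(x[2])*B[:,1]+x[1]]-A)).ravel()
r=least_squares(f,[.6,.1,0]);x=r.x;print('pose',x,r.fun.round(4))
c_,s_=np.cos(x[2]),np.sin(x[2]);R=np.array([[c_,-s_],[s_,c_]])
tl=lambda P:R.T@(P[:2]-x[:2])
for n,p,q in(('pass',(137,416),(491,212)),('act',(496,430),(240,168))):
    P=onz(t,*T(p),.255);Q=onz(s,*S(q),.255);print(n,P.round(4),Q.round(4),tl(P).round(4),tl(Q).round(4))
for n,p in(('lip',((262,340),(372,340),(366,430),(256,428))),):
    for u in p: P=onz(t,*T(u),.254); print('lip top',P.round(4),tl(P).round(4))
for u in((327,180),(408,190),(405,254)): P=onz(s,*S(u),.254); print('lip sc',P.round(4),tl(P).round(4))
for u in((38,349),(45,375),(722,395),(733,371)): print('door top',tl(onz(t,*T(u),.2)).round(4))
print(tl(onz(s,*S((568,290)),.2)),tl(onz(s,*S((80,205)),.2)))
E
```

```text
FL [0.6529 0.2488 0.2   ] [0.6501 0.2494 0.2   ]
FR [ 0.6015 -0.1526  0.2   ] [ 0.6063 -0.1471  0.2   ]
BL [0.8502 0.2267 0.2   ] [0.8504 0.2259 0.2   ]
BR [ 0.7951 -0.1769  0.2   ] [ 0.7979 -0.1762  0.2   ]
pose [ 0.62631068  0.04978364 -0.12577189] [ 0.0006  0.0041 -0.0033 -0.0037  0.0002  0.0018  0.0026 -0.0021]
pass [0.5897 0.1739 0.255 ] [0.5924 0.1744 0.255 ] [-0.0519  0.1186] [-0.0492  0.1194]
act [ 0.5634 -0.0198  0.255 ] [ 0.5676 -0.0188  0.255 ] [-0.0537 -0.077 ] [-0.0496 -0.0754]
lip top [0.627 0.105 0.254] [-0.0063  0.0549]
lip top [0.6213 0.0448 0.254 ] [-0.0044 -0.0055]
lip top [0.5704 0.0506 0.254 ] [-0.0556 -0.0062]
lip top [0.5771 0.1101 0.254 ] [-0.0564  0.0536]
lip sc [0.5733 0.049  0.254 ] [-0.0525 -0.0074]
lip sc [0.578  0.1116 0.254 ] [-0.0557  0.0552]
lip sc [0.6289 0.1077 0.254 ] [-0.0047  0.0578]
door top [0.0014 0.2008]
door top [-0.0142  0.1949]
door top [-0.0139 -0.198 ]
door top [ 0.0008 -0.2039]
[-0.01361138  0.20037966] [-0.01248418 -0.1970852 ]
```

jog_arm(dp=[[10,20,45],[30,60,80],[60,110,90],[85,155,90],[105,200,90],[130,245,90],[150,285,90],[170,330,90],[190,370,90],[210,410,90]], twist=[[0,0,0],[0,0,0],[0,0,0],[0,0,0],[0,0,0],[0,0,0],[0,0,0],[0,0,0],[0,0,0],[0,0,0]], grip=[0,0,0,0,0,0,0,0,0,0])

```text
time: 1.1
eef_pos: [0.4861, -0.1771, 0.3212]
tool_rot: [3.141, 0.0, 0.438]
wrist_force: [1.2, -0.3, 0.3]
finger_gap: 0.499
finger_force: 0.0
```

jog_arm(dp=[[20,42,0],[40,84,0],[60,126,0],[79,160,0],[79,160,0],[79,160,0]], twist=[[0,0,0],[0,0,0],[0,0,0],[0,0,0],[0,0,0],[0,0,0]], grip=[0,0,0,0,0,0])

```text
time: 1.7
eef_pos: [0.5647, -0.0177, 0.3207]
tool_rot: [-3.141, 0.001, 0.442]
wrist_force: [-0.4, -0.4, 0.8]
finger_gap: 0.501
finger_force: 0.0
```

```bash
python3 - <<'E'
from h import *
s=arm.get_state(); print({k:np.round(s[k],4) for k in('time','q','eef_pos','tool_rot','wrist_force','finger_gap')})
c=cam('wrist'); cv2.imwrite('pics/w1.png',c['frame']); print(c['tool_from_camera'],c['K'])
E
```

```text
{'time': np.float64(1.7), 'q': array([ 0.5997,  0.3268, -0.7728,  1.6496,  0.2368,  1.2633, -1.3482]), 'eef_pos': array([ 0.5647, -0.0177,  0.3207]), 'tool_rot': array([-3.1408e+00,  9.0000e-04,  4.4180e-01]), 'wrist_force': array([-0.3519, -0.3684,  0.828 ]), 'finger_gap': np.float64(0.5014)}
[[-2.37662636e-04 -9.50214040e-01 -3.11597853e-01  8.09211244e-02]
 [ 9.99999899e-01 -1.07222808e-04 -4.35747529e-04 -9.96326344e-04]
 [ 3.80643023e-04 -3.11597925e-01  9.50213970e-01 -1.44192169e-01]
 [ 0.00000000e+00  0.00000000e+00  0.00000000e+00  1.00000000e+00]] [[367.87242689   0.         283.80889267]
 [  0.         367.87242689 224.58096016]
 [  0.           0.           1.        ]]
```

jog_arm(dp=[[1,0,-40],[1,0,-80],[1,0,-110],[1,0,-110],[1,0,-110],[1,0,-110],[1,0,-110],[1,0,-110],[1,0,-110]], twist=[[0,0,0],[0,0,0],[0,0,0],[0,0,0],[0,0,0],[0,0,0],[0,0,0],[0,0,0],[0,0,0]], grip=[0,0,0,0,-1,-1,-1,-1,-1])

```text
time: 2.65
eef_pos: [0.5667, -0.0172, 0.2134]
tool_rot: [3.142, -0.003, 0.44]
wrist_force: [-2.6, 4.3, 4.4]
finger_gap: 0.125
finger_force: 58.7
```

```bash
python3 - <<'E'
from h import *
H=np.array([.6012,-.1486]); p=arm.get_state()['eef_pos'][:2]; d=p-H; print(p,np.hypot(*d))
for th in np.arange(.0,1.63,.15):
    c,s=np.cos(th),np.sin(th); print(round(th,2),((np.array([[c,-s],[s,c]])@d-d)*1000).round(1))
E
```

```text
[ 0.56666752 -0.01723827] 0.1358248741457376
0.0 [0. 0.]
0.15 [-19.2  -6.6]
0.3 [-37.3 -16.1]
0.45 [-53.7 -28.1]
0.6 [-68.1 -42.4]
0.75 [-80.3 -58.8]
0.9 [-89.8 -76.8]
1.05 [-96.6 -96. ]
1.2 [-100.4 -115.9]
1.35 [-101.2 -136.3]
1.5 [ -98.9 -156.5]
```

jog_arm(dp=[[-13,-4,0],[-26,-10,0],[-37,-16,0],[-46,-22,0],[-54,-28,0],[-61,-35,0],[-68,-42,0],[-68,-42,0]], twist=[[0,0,0.07],[0,0,0.14],[0,0,0.21],[0,0,0.28],[0,0,0.35],[0,0,0.42],[0,0,0.48],[0,0,0.48]], grip=[-1,-1,-1,-1,-1,-1,-1,-1])

```text
time: 3.45
eef_pos: [0.4979, -0.0611, 0.2133]
tool_rot: [3.14, 0.0, 0.92]
wrist_force: [-4.6, 3.6, 6.7]
finger_gap: 0.119
finger_force: 60.2
```

jog_arm(dp=[[-9,-11,0],[-16,-22,0],[-22,-34,0],[-27,-47,0],[-30,-60,0],[-32,-73,0],[-33,-87,0],[-33,-101,0],[-31,-114,0],[-28,-125,0]], twist=[[0,0,0.07],[0,0,0.14],[0,0,0.21],[0,0,0.28],[0,0,0.35],[0,0,0.42],[0,0,0.46],[0,0,0.5],[0,0,0.52],[0,0,0.52]], grip=[-1,-1,-1,-1,-1,-1,-1,-1,-1,-1])

```text
time: 4.45
eef_pos: [0.4711, -0.1873, 0.2133]
tool_rot: [3.139, 0.002, 1.439]
wrist_force: [-1.9, 2.1, 7.0]
finger_gap: 0.121
finger_force: 60.8
```

jog_arm(dp=[[0,0,0],[0,0,0],[0,0,0],[0,0,0],[0,0,45],[0,0,90],[0,0,100],[0,0,100]], twist=[[0,0,0],[0,0,0],[0,0,0],[0,0,0],[0,0,0],[0,0,0],[0,0,0],[0,0,0]], grip=[-1,-0.1,-0.1,-0.1,-0.1,-0.1,-0.1,-0.1])

```text
time: 5.25
eef_pos: [0.4711, -0.1864, 0.3131]
tool_rot: [3.138, 0.002, 1.439]
wrist_force: [0.1, 0.0, -1.0]
finger_gap: 0.451
finger_force: 0.0
```

```bash
python3 - <<'E'
from h import *
s=arm.get_state(); print({k:np.round(s[k],4) for k in('time','q','eef_pos','tool_rot','wrist_force','finger_gap')})
c,t=cam('scene'),cam('top')
cv2.imwrite('pics/c2.png',np.vstack([cv2.resize(c['frame'][140:340,220:500],(560,400)),cv2.resize(t['frame'][90:190,80:360],(560,200))]))
x=np.array([.6263,.0498,-.1258]);C,S=np.cos(x[2]),np.sin(x[2]);R=np.array([[C,-S],[S,C]])
for n,k in(('scene',c),('top',t)):
    h=cv2.cvtColor(k['frame'],cv2.COLOR_BGR2HSV)
    m=cv2.inRange(h,(0,150,60),(8,255,255))|cv2.inRange(h,(172,150,60),(180,255,255))
    N,_,st,ce=cv2.connectedComponentsWithStats(m)
    for i in range(1,N):
        if st[i,4]>8:
            P=onz(k,*ce[i],.245); print(n,st[i],P.round(4),(R.T@(P[:2]-x[:2])).round(4))
E
```

```text
{'time': np.float64(5.25), 'q': array([ 1.178 ,  0.2469, -0.993 ,  1.7937,  0.2225,  1.2155, -0.0108]), 'eef_pos': array([ 0.4711, -0.1864,  0.3131]), 'tool_rot': array([3.1380e+00, 2.4000e-03, 1.4385e+00]), 'wrist_force': array([ 0.0924,  0.0252, -1.0445]), 'finger_gap': np.float64(0.4512)}
scene [   0  125  118  113 1744] [ 0.5386 -0.5229  0.245 ] [-0.0152 -0.5791]
scene [166 129  10  28 236] [ 0.3956 -0.3597  0.245 ] [-0.1775 -0.4352]
scene [367 246  27  12 219] [0.6094 0.0784 0.245 ] [-0.0204  0.0263]
scene [168 353   8  48 318] [ 0.8575 -0.2946  0.245 ] [ 0.2726 -0.3126]
top [156 173  23   5 112] [0.6035 0.08   0.245 ] [-0.0264  0.0271]
top [ 448  195  112  120 1067] [ 0.349 -0.513  0.245] [-0.2045 -0.5931]
top [395 295  15  30 264] [ 0.2826 -0.3696  0.245 ] [-0.2884 -0.4592]
```

View pics/c2.png

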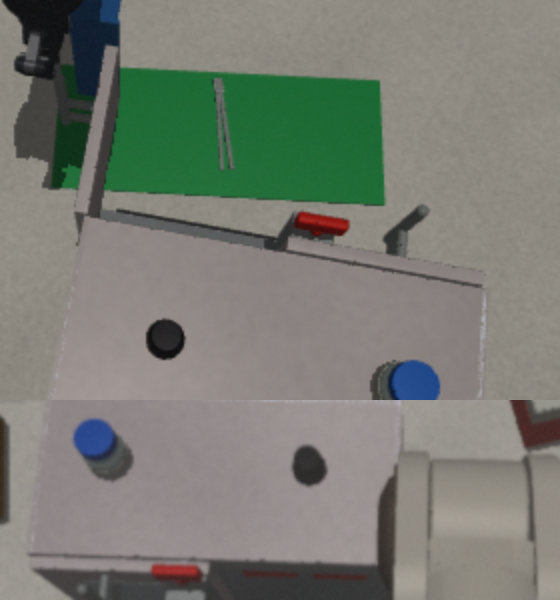

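The active door is now about square, with its panel along (90–118, 50–215) in the picture. The red T-grip is uncovered at (322,223), and nothing loose has shifted. Next is the grip.

jog_arm(dp=[[20,40,0],[40,80,0],[60,120,0],[80,160,0],[100,200,0],[118,238,0],[133,267,0],[133,267,0],[133,267,-20],[133,267,-45]], twist=[[0,0,0],[0,0,0],[0,0,0],[0,0,0],[0,0,0],[0,0,0],[0,0,0],[0,0,0],[0,0,0],[0,0,0]], grip=[-0.1,-0.1,-0.1,-0.1,-0.1,-0.1,-0.1,-0.1,-0.1,-0.1])

```text
time: 6.35
eef_pos: [0.6026, 0.081, 0.2645]
tool_rot: [-3.141, 0.0, 1.44]
wrist_force: [0.0, 0.7, -0.1]
finger_gap: 0.451
finger_force: 0.0
```

jog_arm(dp=[[0,0,-25],[0,0,-45],[0,0,-55],[0,0,-55],[0,0,-55]], twist=[[0,0,0],[0,0,0],[0,0,0],[0,0,0],[0,0,0]], grip=[-0.1,-0.1,-0.1,-0.1,-0.1])

```text
time: 6.85
eef_pos: [0.6029, 0.0809, 0.2113]
tool_rot: [-3.141, -0.0, 1.439]
wrist_force: [-0.1, 0.0, 0.1]
finger_gap: 0.45
finger_force: 0.0
```

jog_arm(dp=[[0,0,0],[0,0,0],[0,0,0],[0,0,0],[0,0,0]], twist=[[0,0,0],[0,0,0],[0,0,0],[0,0,0],[0,0,0]], grip=[-1,-1,-1,-1,-1])

```text
time: 7.35
eef_pos: [0.6038, 0.0813, 0.2126]
tool_rot: [3.139, -0.0, 1.439]
wrist_force: [-0.4, -0.6, 6.0]
finger_gap: 0.133
finger_force: 61.0
```

jog_arm(dp=[[0,0,3],[0,0,6],[0,0,9],[0,0,12],[0,0,12]], twist=[[0,0,0],[0,0,0],[0,0,0],[0,0,0],[0,0,0]], grip=[-1,-1,-1,-1,-1])

```text
time: 7.85
eef_pos: [0.6025, 0.0815, 0.2234]
tool_rot: [-3.141, -0.0, 1.439]
wrist_force: [1.0, 3.1, -6.2]
finger_gap: 0.128
finger_force: 59.6
```

jog_arm(dp=[[0,0,1],[0,0,2],[0,0,2]], twist=[[0,0,0],[0,0,0],[0,0,0]], grip=[-1,-1,-1])

```text
time: 8.15
eef_pos: [0.6027, 0.0814, 0.2253]
tool_rot: [-3.141, -0.0, 1.439]
wrist_force: [0.4, 3.9, -6.3]
finger_gap: 0.131
finger_force: 59.5
```

jog_arm(dp=[[0,0,1],[0,0,2],[0,0,2]], twist=[[0,0,0],[0,0,0],[0,0,0]], grip=[-1,-1,-1])

```text
time: 8.45
eef_pos: [0.6029, 0.0813, 0.2275]
tool_rot: [3.142, -0.0, 1.439]
wrist_force: [-0.3, 5.6, -6.3]
finger_gap: 0.132
finger_force: 59.5
```

jog_arm(dp=[[0,0,1],[0,0,1.5],[0,0,1.5]], twist=[[0,0,0],[0,0,0],[0,0,0]], grip=[-1,-1,-1])

```text
time: 8.75
eef_pos: [0.603, 0.0812, 0.229]
tool_rot: [3.141, -0.0, 1.439]
wrist_force: [0.0, 4.8, -5.7]
finger_gap: 0.131
finger_force: 59.5
```

jog_arm(dp=[[0,0,1],[0,0,1.5],[0,0,1.5]], twist=[[0,0,0],[0,0,0],[0,0,0]], grip=[-1,-1,-1])

```text
time: 9.05
eef_pos: [0.603, 0.0812, 0.2305]
tool_rot: [3.141, -0.0, 1.439]
wrist_force: [1.4, 4.7, -6.0]
finger_gap: 0.131
finger_force: 59.5
```

jog_arm(dp=[[0,0,1],[0,0,1.5],[0,0,1.5]], twist=[[0,0,0],[0,0,0],[0,0,0]], grip=[-1,-1,-1])

```text
time: 9.35
eef_pos: [0.603, 0.0812, 0.2319]
tool_rot: [3.141, -0.0, 1.439]
wrist_force: [0.3, 4.8, -6.4]
finger_gap: 0.132
finger_force: 59.5
```

jog_arm(dp=[[0,0,1],[0,0,1.5],[0,0,1.5]], twist=[[0,0,0],[0,0,0],[0,0,0]], grip=[-1,-1,-1])

```text
time: 9.65
eef_pos: [0.603, 0.0812, 0.2334]
tool_rot: [3.141, -0.0, 1.439]
wrist_force: [0.7, 5.2, -7.6]
finger_gap: 0.131
finger_force: 59.5
```

jog_arm(dp=[[0,0,1],[0,0,1.5],[0,0,1.5]], twist=[[0,0,0],[0,0,0],[0,0,0]], grip=[-1,-1,-1])

```text
time: 9.95
eef_pos: [0.603, 0.0812, 0.2349]
tool_rot: [3.141, -0.0, 1.439]
wrist_force: [-0.6, 5.7, -6.4]
finger_gap: 0.125
finger_force: 59.5
```

jog_arm(dp=[[0,0,1],[0,0,1.5],[0,0,1.5]], twist=[[0,0,0],[0,0,0],[0,0,0]], grip=[-1,-1,-1])

```text
time: 10.25
eef_pos: [0.603, 0.0812, 0.2364]
tool_rot: [3.141, -0.0, 1.439]
wrist_force: [1.3, 4.9, -7.1]
finger_gap: 0.13
finger_force: 59.5
```

jog_arm(dp=[[0,0,1],[0,0,1.5],[0,0,1.5]], twist=[[0,0,0],[0,0,0],[0,0,0]], grip=[-1,-1,-1])

```text
time: 10.55
eef_pos: [0.6029, 0.0812, 0.2379]
tool_rot: [3.142, -0.0, 1.439]
wrist_force: [2.0, 4.1, -7.3]
finger_gap: 0.128
finger_force: 59.5
```

jog_arm(dp=[[0,0,1],[0,0,1.5],[0,0,1.5]], twist=[[0,0,0],[0,0,0],[0,0,0]], grip=[-1,-1,-1])

```text
time: 10.85
eef_pos: [0.6025, 0.0813, 0.238]
tool_rot: [-3.14, -0.001, 1.439]
wrist_force: [2.0, 6.0, -13.9]
finger_gap: 0.128
finger_force: 58.7
```

jog_arm(dp=[[0,0,0.5],[0,0,0.5]], twist=[[0,0,0],[0,0,0]], grip=[-1,-1])

```text
time: 11.05
eef_pos: [0.6023, 0.0814, 0.2381]
tool_rot: [-3.14, -0.001, 1.439]
wrist_force: [2.1, 7.4, -15.9]
finger_gap: 0.13
finger_force: 58.7
```

jog_arm(dp=[[0,0,-2],[0,0,-4],[0,0,-4],[0,0,-4],[0,0,-4],[0,0,-4]], twist=[[0,0,0],[0,0,0],[0,0,0],[0,0,0.1],[0,0,0.2],[0,0,0.3]], grip=[-1,-1,-1,-1,-1,-1])

```text
time: 11.65
eef_pos: [0.6031, 0.0812, 0.2359]
tool_rot: [3.141, -0.0, 1.743]
wrist_force: [1.0, 5.5, -7.0]
finger_gap: 0.13
finger_force: 59.9
```

jog_arm(dp=[[0,0,0],[0,0,0],[0,0,0],[0,0,0]], twist=[[0,0,0.1],[0,0,0.2],[0,0,0.3],[0,0,0.3]], grip=[-1,-1,-1,-1])

```text
time: 12.05
eef_pos: [0.6032, 0.0812, 0.2358]
tool_rot: [3.141, -0.001, 2.041]
wrist_force: [1.5, 5.4, -6.2]
finger_gap: 0.13
finger_force: 59.9
```

```bash
python3 -c "
from h import *
s=arm.get_state(); print(s['q'].round(2),s['torque'].round(2),s['wrist_force'].round(1),s['eef_pos'],s['tool_rot'])"
```

```text
[ 0.57  0.62 -1.07  1.64  0.57  1.23 -0.16] [ 1.14 -0.34  0.03] [ 1.5  5.4 -6.2] [0.60324878 0.0811827  0.23579735] [ 3.14078659e+00 -5.32375061e-04  2.04141485e+00]
```

jog_arm(dp=[[0,0,0],[0,0,0],[0,0,0],[0,0,0],[0,0,0],[0,0,0],[0,0,0],[0,0,0],[0,0,0]], twist=[[0,0,0.12],[0,0,0.24],[0,0,0.36],[0,0,0.48],[0,0,0.6],[0,0,0.72],[0,0,0.84],[0,0,0.95],[0,0,0.95]], grip=[-1,-1,-1,-1,-1,-1,-1,-1,-1])

```text
time: 12.95
eef_pos: [0.6035, 0.0812, 0.2358]
tool_rot: [3.14, 0.001, 2.991]
wrist_force: [2.2, 6.7, -6.1]
finger_gap: 0.13
finger_force: 60.0
```

jog_arm(dp=[[0,0,-2],[0,0,-3],[0,0,-3]], twist=[[0,0,0],[0,0,0],[0,0,0]], grip=[-1,-1,-1])

```text
time: 13.25
eef_pos: [0.6035, 0.0813, 0.2328]
tool_rot: [3.141, 0.001, 2.988]
wrist_force: [2.6, 6.5, -7.2]
finger_gap: 0.131
finger_force: 59.9
```

jog_arm(dp=[[0,0,-1],[0,0,-1],[0,0,-1],[0,0,-1],[0,0,-1],[0,0,-1],[0,0,35],[0,0,70],[0,0,80],[0,0,80]], twist=[[0,0,0],[0,0,0],[0,0,0],[0,0,0],[0,0,0],[0,0,0],[0,0,0],[0,0,0],[0,0,0],[0,0,0]], grip=[-1,-0.2,-0.2,-0.2,-0.2,-0.2,-0.2,-0.2,-0.2,-0.2])

```text
time: 14.25
eef_pos: [0.6037, 0.0815, 0.3147]
tool_rot: [3.141, 0.003, 2.989]
wrist_force: [0.4, 0.8, -0.3]
finger_gap: 0.401
finger_force: 0.0
```

```bash
python3 - <<'E'
from h import *
s=arm.get_state(); print(s['eef_pos'],s['q'].round(2))
c,t=cam('scene'),cam('wrist')
cv2.imwrite('pics/c3.png',np.hstack([cv2.resize(c['frame'][180:330,330:480],(400,400)),cv2.resize(t['frame'],(400,300),interpolation=cv2.INTER_AREA).copy() if 0 else cv2.copyMakeBorder(cv2.resize(t['frame'],(400,300)),0,100,0,0,0)]))
E
```

```text
[0.60374462 0.08152728 0.31466458] [ 0.67  0.67 -1.33  1.54  0.66  1.44  0.73]
```

View pics/c3.png

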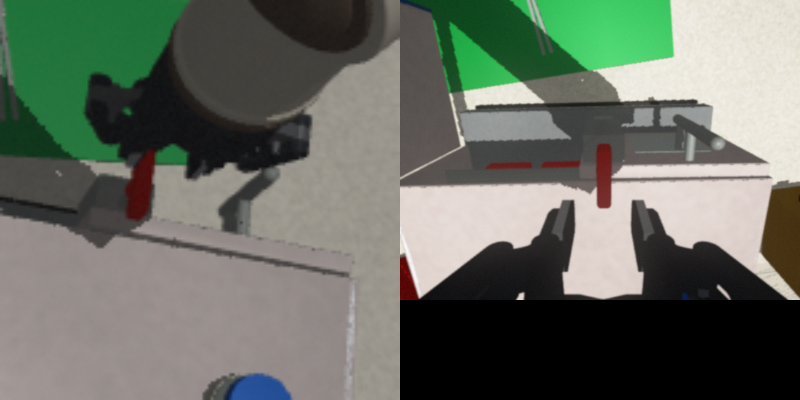

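The T-grip now points out of the door, at (143,185) left and (604,175) right. It is still up with the gripper clear. On to the passive pull.

jog_arm(dp=[[-5,40,0],[-10,75,0],[-13,93,0],[-13,93,0],[-13,93,-35],[-13,93,-70],[-13,93,-102],[-13,93,-102],[-13,93,-102]], twist=[[0,0,0],[0,0,0],[0,0,0],[0,0,0],[0,0,0],[0,0,0],[0,0,0],[0,0,0],[0,0,0]], grip=[-0.2,-0.2,-0.2,-0.2,-0.2,-0.2,-0.2,-0.2,-0.2])

```text
time: 15.25
eef_pos: [0.5898, 0.173, 0.2102]
tool_rot: [-3.141, -0.002, 2.988]
wrist_force: [-0.7, 0.2, 1.0]
finger_gap: 0.402
finger_force: 0.0
```

jog_arm(dp=[[0,0,0],[0,0,0],[0,0,0],[0,0,0],[0,0,0]], twist=[[0,0,0],[0,0,0],[0,0,0],[0,0,0],[0,0,0]], grip=[-1,-1,-1,-1,-1])

```text
time: 15.75
eef_pos: [0.5915, 0.1758, 0.2129]
tool_rot: [3.138, 0.004, 2.989]
wrist_force: [3.8, 4.0, 0.4]
finger_gap: 0.124
finger_force: 58.5
```

```bash
python3 - <<'E'
from h import *
S=arm.get_state(); print(S['q'].round(2))
H=np.array([.6263+.0251,.0498+.1984]); p=S['eef_pos'][:2]; d=p-H; print(p,np.hypot(*d),'expect .0954')
for th in np.r_[np.arange(.15,1.55,.15),1.58]:
    c,s=np.cos(-th),np.sin(-th); print(round(th,2),((np.array([[c,-s],[s,c]])@d-d)*1000).round(1))
E
```

```text
[ 0.47  0.76 -1.23  1.65  0.74  1.28  0.52]
[0.59147937 0.17576719] 0.09400528648731585 expect .0954
0.15 [-10.2   9.8]
0.3 [-18.7  20.9]
0.45 [-25.5  33.3]
0.6 [-30.4  46.5]
0.75 [-33.3  60.3]
0.9 [-34.1  74.3]
1.05 [-32.7  88.4]
1.2 [-29.3 102. ]
1.35 [-23.9 115. ]
1.5 [-16.6 127.1]
1.58 [-12. 133.]
```

jog_arm(dp=[[-7,7,0],[-13,14,0],[-19,21,0],[-23,29,0],[-27,37,0],[-30,46,0],[-32,53,0],[-33,60,0],[-33,60,0]], twist=[[0,0,-0.08],[0,0,-0.16],[0,0,-0.25],[0,0,-0.35],[0,0,-0.45],[0,0,-0.55],[0,0,-0.65],[0,0,-0.7],[0,0,-0.7]], grip=[-1,-1,-1,-1,-1,-1,-1,-1,-1])

```text
time: 16.65
eef_pos: [0.5586, 0.2349, 0.2129]
tool_rot: [3.138, 0.003, 2.288]
wrist_force: [4.3, -0.6, 4.2]
finger_gap: 0.119
finger_force: 59.6
```

```bash
python3 -c "
from h import *
S=arm.get_state(); print(S['q'].round(2)); p=S['eef_pos'][:2]-[.6514,.2482]; print(np.hypot(*p),np.arctan2(*p[::-1]))"
```

```text
[ 0.31  0.65 -1.09  1.68  0.62  1.2  -0.21]
0.09376857047496236 -2.99912429820701
```

jog_arm(dp=[[-1,9,0],[-1,18,0],[0,26,0],[2,34,0],[4,42,0],[7,50,0],[11,58,0],[16,66,0],[21,73,0],[21,73,0]], twist=[[0,0,-0.08],[0,0,-0.16],[0,0,-0.25],[0,0,-0.35],[0,0,-0.45],[0,0,-0.55],[0,0,-0.65],[0,0,-0.75],[0,0,-0.8],[0,0,-0.8]], grip=[-1,-1,-1,-1,-1,-1,-1,-1,-1,-1])

```text
time: 17.65
eef_pos: [0.5784, 0.308, 0.2129]
tool_rot: [3.14, -0.001, 1.489]
wrist_force: [-2.3, -1.5, 7.7]
finger_gap: 0.122
finger_force: 59.9
```

jog_arm(dp=[[0,0,0],[0,0,0],[0,0,0],[0,0,0],[0,0,45],[0,0,90],[0,0,130],[0,0,130]], twist=[[0,0,0],[0,0,0],[0,0,0],[0,0,0],[0,0,0],[0,0,0],[0,0,0],[0,0,0]], grip=[-1,-0.2,-0.2,-0.2,-0.2,-0.2,-0.2,-0.2])

```text
time: 18.45
eef_pos: [0.5795, 0.3095, 0.3476]
tool_rot: [3.134, -0.006, 1.489]
wrist_force: [0.0, 0.6, 0.2]
finger_gap: 0.402
finger_force: 0.0
```

jog_arm(dp=[[-20,30,20],[-40,60,40],[-50,90,60],[-60,120,60],[-60,120,60],[-60,120,60]], twist=[[0,0,0],[0,0,0],[0,0,0],[0,0,0],[0,0,0],[0,0,0]], grip=[0,0,0,0,0,0])

```text
time: 19.05
eef_pos: [0.517, 0.4277, 0.4]
tool_rot: [-3.141, 0.001, 1.491]
wrist_force: [-0.3, -0.7, -0.3]
finger_gap: 0.498
finger_force: 0.0
```

```bash
python3 - <<'E'
from h import *
c,t=cam('scene'),cam('top')
cv2.imwrite('pics/c4.png',np.hstack([cv2.resize(c['frame'][130:410,200:500],(400,373)),cv2.resize(t['frame'][60:341,30:330],(400,373))]))
E
```

```text
(no output)
```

View pics/c4.png

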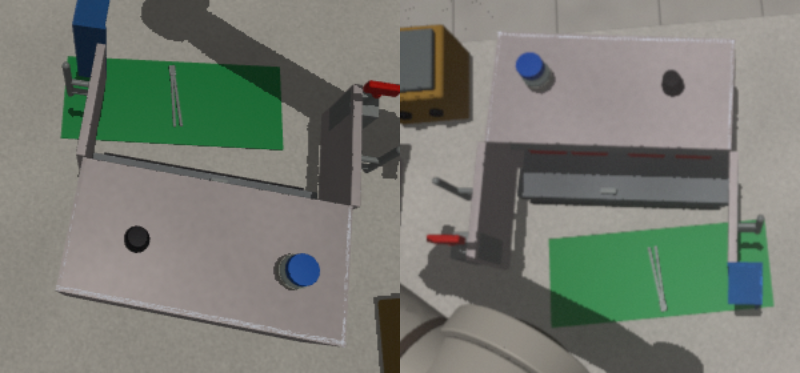

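The picture shows both doors square to the front: active panel at (93,100), passive at (355,145) on the left side. The red grip at (385,88) is turned and still up, the tweezers, loupe and jar haven't moved, and the arm is clear.

```bash
python3 -c "
from h import *
print(arm.job_done())"
```

```text
the job is handed in; nothing more can be done
None
```

Job handed in at about 19 s: both doors stand about square with the active one opened first, the bolt was felt to its stop at about 16 N, turned a quarter turn and stays up, and the tweezers, loupe and jar show no movement in the last pictures.

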